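# Load a jar warmer, then hold its lid at the balance point

## Task

Load the jar warmer: set the two squat amber jars that stand on the bench down upright on the warmer's shelf (do not drop them), so that they and the jar already in there make one straight row along the middle of the shelf, neighbours no more than a finger's width apart. Then take the lid, which lies back on its rear stop with its stay unhooked, by its bar handle, bring it forward without letting it drop either way to the point where it balances, about six degrees past upright towards the front, and finish the job still holding it there by the handle, motionless, so that I can hook the stay back on. Leave the other things on the bench where they are.

Things in the scene. Friction and masses are not known exactly. Their poses are not given: they have to be found in the camera images.
- warmer: white open-topped jar warmer, fixed: 176 (x) by 286 mm (y), rim 112 mm up; sloping grey control panel in front out to x = -150 mm. Origin on the bench under the chamber's middle; x from the panel to the rear hinge, y along the row, z up. Chamber 140 (x) by 250 mm (y), walls 18 mm, its floor a perforated metal shelf 36 mm above the bench
- shelf_mid (a point): the middle of the warmer's shelf, on its surface, axes as the warmer's; the row runs along y through this point (x = 0). The shelf reaches from x = -70 to 70 mm and y = -125 to 125 mm
- lid_angle (a joint): how far the lid has swung forward: 0 = lying back on its rear stop (as at the start), 0.53 = upright, 2.1 = shut, level on the rim. Free hinge, almost no friction, no stay: below 0.633 the lid falls back, above it falls shut, at 0.633 (6 degrees forward of upright) it balances. White panel 178 mm deep, 286 wide, 24 thick, 0.6 kg with its handle; outer face away from the robot when open
- hinge (a point): middle of the lid's hinge pin at the top of the warmer's back wall, 96 mm behind the middle of the chamber and 114 mm above the bench; the pin runs along the warmer's y
- lid: the warmer's lid; origin in the middle of the hinge pin; while shut its axes are the warmer's
- handle (a point): round steel bar handle of the lid, 14 mm diameter, 130 long, parallel to the hinge, 27 mm clear of the lid's free edge, on two posts (106 mm free between them). Point at the middle of the bar, 218 mm from the hinge pin; seen along the hinge, the line from pin to bar leans (0.584 - lid_angle) rad back from vertical. About 0.30 m above the bench at the start, nothing above it
- jar_a: squat amber glass jar with a white screw cap and a paper label, standing upright; body 50 mm diameter, cap 47 mm diameter and 19 mm high on top (from 51 to 70 mm up), 70 mm high in all, about 130 g; origin at the centre of its underside, z up; one of the two on the bench that have to go in
- jar_b: squat amber glass jar with a white screw cap and a paper label, standing upright; body 50 mm diameter, cap 47 mm diameter and 19 mm high on top (from 51 to 70 mm up), 70 mm high in all, about 130 g; origin at the centre of its underside, z up; the other one on the bench
- jar_in: squat amber glass jar with a white screw cap and a paper label, standing upright; body 50 mm diameter, cap 47 mm diameter and 19 mm high on top (from 51 to 70 mm up), 70 mm high in all, about 130 g; origin at the centre of its underside, z up; the one already standing in the warmer, on the middle line of the shelf, anywhere along it
- flask: conical clear glass flask, 68 mm across the foot, 112 mm high, loose on the bench, to be left alone; origin under its centre
- bottle: white plastic bottle, 60 mm diameter, 150 mm high, loose on the bench, to be left alone; origin under its centre
- beaker: clear beaker, 72 mm across, 90 mm high, to be left alone; origin under its centre
- dishes: stack of four round culture dishes, 90 mm across, 58 mm high, to be left alone; origin under its centre
- timer: small white bench timer, 58 x 66 x 18 mm, to be left alone; origin under its centre
- tipbox: blue box of pipette tips with a clear cover, 85 x 122 x 62 mm, to be left alone; origin under its centre
Not all that is in view belongs to the job. What is shaped like the jar_in but turquoise or yellow is not meant.

How it is judged:
By the outcome, as a careful person would: the job done as asked, in the order asked, and still so for the second after the job is handed in, while the arm keeps its last pose, push and grip.
It also fails if it takes over 72 s, if anything falls off the work surface, if the arm or the gripper's body presses on something with over 40 N, if the wrist force passes 120 N, or if a joint passes its speed limit or range.

## Robot

A 6-joint arm with a two-finger parallel gripper is mounted at the origin on the work surface. World frame = base frame: x ahead of the robot, y to its left, z up, the work surface at z = 0. Lengths are in m, angles in rad, forces in N, time in s.
With the tool pointing down it reaches from about 0.25 to 0.775 m from the base axis. Payload 4 kg.
Tool frame: the origin (TCP) lies at the very end of the fingers, on their centre line; the grasp point (between the pads) lies 19 mm behind it; x points along the fingers, y is the direction in which the jaws open and shut, and the axes are right-handed (so a half turn about x gives the same grasp; the last joint's range is limited). The gripper opens to 94 mm and grips with 3 to 60 N. Pads are 16 mm wide; open, the fingers measure 119 mm over their backs; the gripper's body (75 mm by 177 mm) begins 78 mm behind the grasp point.
Start: joints at [1.102, 0.087, 1.371, -0, 1.684, -0.103], TCP at [0.197, 0.514, 0.206] pointing down, gripper open.
Joint ranges: [-3.1, 3.1], [-0.76, 2.03], [0.27, 2.55], [-1.08, 4.22], [0.17, 2.65], [-2.57, 2.57]. Speed limits (rad/s): [2.79, 2.79, 3.14, 3.14, 3.14, 3.14].

## Interface

Orientations are given as [roll, pitch, yaw] about the fixed x, y, z axes, in that order (R = Rz(yaw) Ry(pitch) Rx(roll)).
In Python, from bench import robot gives the robot as it stands.
- The arm moves only by the tool carry_out, never from a script. Its argument "targets" is a list of rows, each a list of 5 numbers: the closure, from 0 (fully open) to 1 (shut), then the shift along the tool's x, y, z in cm, then the turn about the tool's x in degrees. In form: [[fingers, tx, ty, tz, turn], ...]. A call has 1 to 20 rows; each row shifts and turns the commanded pose from where the row before left it, along the tool's axes as they then stand; what a row does not reach is not made up. A row lasts 1/10 s, in which the tool goes at most 50 mm and 8.59 degrees, less where a joint would pass 70% of its speed; a pose out of reach is approached as far as the arm can. A call is refused whole if a number of a shift passes 5 or a number of a turn 8.59, either way. A call with a gripper value outside its range is refused whole. The fingers move at their own pace and stop on an object; the grip force is fixed at half the most. Time passes only in rows, so rows that do not move let the fingers close. It gives the time, the measured TCP pose, the force and the opening at its end, in the units of the state.
- robot.get_obs(): the state, without advancing time (a new reading comes with each control period).
- robot.snapshot(name): name is "scene" or "top" or "wrist"; returns a dict with "image" (384x512x3 uint8, red, green, blue), "camera_matrix" (3x3 intrinsics, pixels), "pose" (4x4, takes a point from camera to world coordinates). Camera axes: x right, y up, looking along -z (the intrinsics and any distortion apply to the point x, -y, -z); pixel columns grow to the right and rows downward; lengths in m; the calibration is good to about 2 mm. The wrist camera is an equidistant fisheye: a pixel r from the principal point sees the ray r / f radians off the axis. A picture is of the moment at which its call begins. There is no depth.
- robot.close_job(): hands the job in, once; it reports no verdict.
The state is a dict: "time": time; "joint_positions": joint angles; "qvel": joint speeds; "joint_torque": joint torques, N m; "tool_pos": TCP position; "ee_rot": TCP orientation; "wrist_force": force on the tool from outside, world axes, zero at the start; "wrist_torque": the same for the moment, N m; "width": finger opening in m.
Only numpy, scipy, OpenCV 4.12 (cv2) and the standard library are available. Lean on these libraries where they do the work, as an engineer would, in place of code of your own. Each camera call takes 0.05 s, during which the arm holds its last target. There are 200 camera calls.

## Working session

There is one attempt and no reset: what is moved stays moved. The work goes in short steps, Python scripts to look and compute and a tool call to move; the robot and the scene stay as the last step left them, time stands still between calls to the robot, and variables do not carry over. Pictures are saved under pics/ and viewed, about 8 in all and at most 12, crops included, and the job is handed in when it is done.

Besides the shell and the picture viewer there is one more tool, called after "Call:" by a JSON object that holds its "op" and its "data", one argument or row to a line. carry_out: Moves the arm, as the interface text tells. Its arguments: {"type":"object","properties":{"targets":{"type":"array","items":{"type":"array","items":{"type":"number"}}}},"required":["targets"]}

```bash
ls; mkdir -p pics; cat > h.py <<'E'
import numpy as np, cv2
from bench import robot
def snap(n,f):
    s=robot.snapshot(n); cv2.imwrite(f'pics/{f}.png',s['image'][:,:,::-1]); np.savez(f'pics/{f}.npz',**s); return s
def ray(s,u,v,fish=False):
    K=s['camera_matrix'];P=s['pose']
    a=(u-K[0,2])/K[0,0]; b=(v-K[1,2])/K[1,1]
    if fish:
        r=np.hypot(a,b); k=np.sin(r)/max(r,1e-9); d=np.array([a*k,-b*k,-np.cos(r)])
    else: d=np.array([a,-b,-1.])
    return P[:3,3],P[:3,:3]@d
def onz(s,u,v,z,fish=False):
    o,d=ray(s,u,v,fish); return o+d*(z-o[2])/d[2]
def proj(s,p,fish=False):
    K=s['camera_matrix'];P=s['pose'];c=P[:3,:3].T@(np.array(p)-P[:3,3]);x=np.array([c[0],-c[1],-c[2]])
    if fish:
        h=np.hypot(x[0],x[1]);t=np.arctan2(h,x[2]);x=np.array([x[0]/h*t,x[1]/h*t,1])
    else: x=x/x[2]
    return K[0,0]*x[0]+K[0,2],K[1,1]*x[1]+K[1,2]
E
python3 - <<'E'
from h import *
a=snap('scene','s0');b=snap('top','t0')
for s in(a,b):print(s['camera_matrix'].round(1).tolist(),s['pose'].round(3).tolist())
print(robot.get_obs())
cv2.imwrite('pics/c0.png',cv2.resize(a['image'][:,:,::-1],(800,600)))
cv2.imwrite('pics/c1.png',cv2.resize(b['image'][:,:,::-1],(800,600)))
E
```

```text
pics
[[424.9, 0.0, 259.0], [0.0, 424.9, 189.1], [0.0, 0.0, 1.0]] [[0.747, -0.515, 0.42, 1.086], [0.665, 0.574, -0.478, -0.628], [0.005, 0.637, 0.771, 1.211], [0.0, 0.0, 0.0, 1.0]]
[[352.8, 0.0, 253.5], [0.0, 352.8, 193.6], [0.0, 0.0, 1.0]] [[-0.06, 0.974, -0.218, 0.307], [-0.998, -0.06, 0.01, 0.022], [-0.003, 0.218, 0.976, 1.371], [0.0, 0.0, 0.0, 1.0]]
{'time': 0.1, 'joint_positions': array([ 1.10188093e+00,  8.78703536e-02,  1.37209781e+00, -2.26926353e-05,
        1.68358214e+00, -1.03122608e-01]), 'qvel': array([-0.0014092 , -0.00212964, -0.00140803,  0.00210895, -0.00174411,
        0.0001711 ]), 'joint_torque': array([ 2.83066780e-03, -3.41255307e+01, -3.03301442e+01,  7.20724580e-02,
        3.04915407e-02, -8.18601507e-05]), 'tool_pos': array([0.19652995, 0.51316362, 0.20442978]), 'ee_rot': array([-1.66239878,  1.56883855, -2.0281941 ]), 'wrist_force': array([-0.35641476,  0.25854889, -0.69976856]), 'wrist_torque': array([-0.03444157,  0.03463376, -0.06059356]), 'width': 0.09415658813172091}
```

View pics/c0.png

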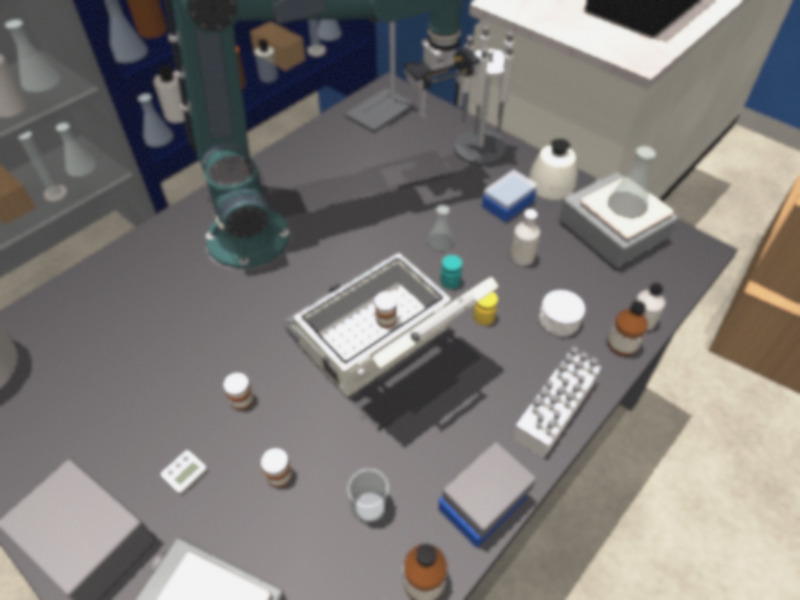

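View pics/c1.png

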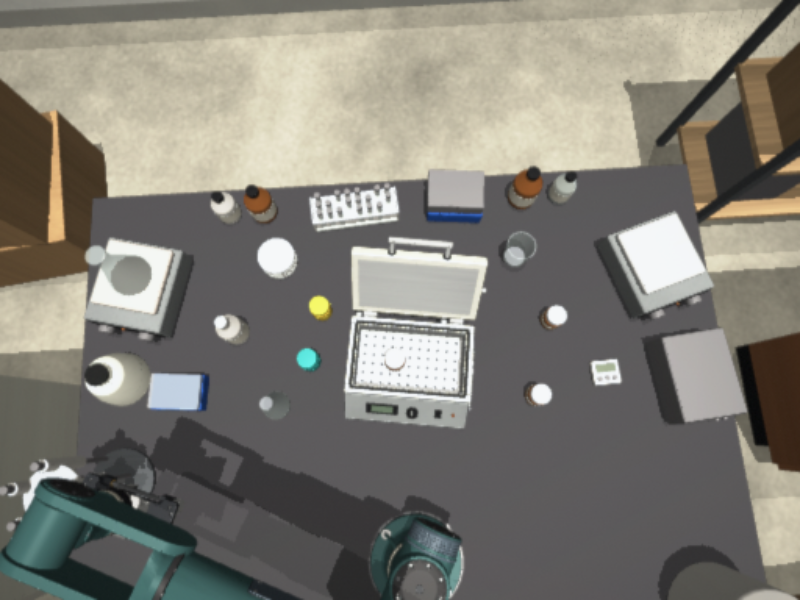

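Scene view: two bench jars at about (237,385) and (276,465). Top view: bench jars' caps at (556,317) and (539,394), jar_in at (396,359), handle bar at about (420,247). I'll measure them now and enlarge the warmer.

```bash
python3 - <<'E'
from h import *
b=dict(np.load('pics/t0.npz'));im=b['image'];k=512/800
hsv=cv2.cvtColor(im,cv2.COLOR_RGB2HSV)
for n,u,v,z in(('in',396,359,.106),('a',556,317,.07),('b',539,394,.07)):
    u*=k;v*=k
    m=((hsv[...,2]>175)&(hsv[...,1]<50)).astype(np.uint8)
    w=np.zeros_like(m);cv2.circle(w,(int(round(u)),int(round(v))),9,1,-1)
    c,l,st,ce=cv2.connectedComponentsWithStats(m*w)
    i=1+np.argmax(st[1:,4]);print(n,st[i],ce[i],onz(b,*ce[i],z).round(4))
cv2.imwrite('pics/c2.png',cv2.resize(im[145:280,215:320,::-1],None,fx=5.5/1.25,fy=5.5/1.25,interpolation=cv2.INTER_CUBIC))
E
```

```text
in [244 221  19  19 237] [253.07172996 229.70042194] [0.4568 0.0184 0.106 ]
a [350 195  13  13 123] [356.27642276 201.17073171] [ 0.5448 -0.3753  0.07  ]
b [340 246  13  13 135] [346.21481481 251.77777778] [ 0.3601 -0.3155  0.07  ]
```

View pics/c2.png

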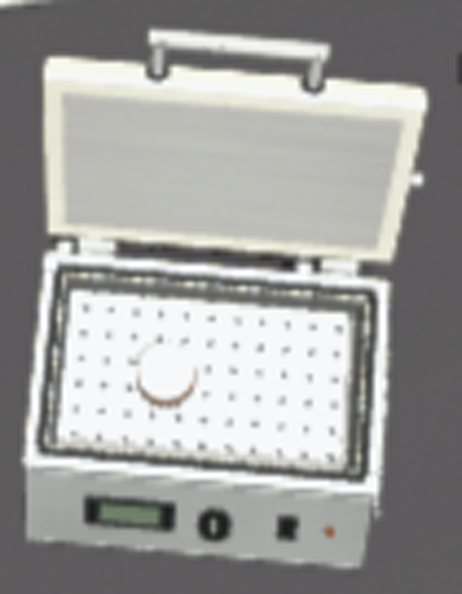

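The crop shows the warmer rim corners (crop px) at about (47,252), (388,280), (380,492) and (25,462). The shelf hole grid corners are (86,308), (339,328), (334,457) and (70,435), the bar ends (150,37) and (329,51), and the jar_in cap (167,372).

```bash
python3 - <<'E'
from h import *
b=dict(np.load('pics/t0.npz'))
def P(u,v,z): return onz(b,215+u/4.4-.4,145+v/4.4-.4,z)
rim=np.array([P(*p,.112) for p in((47,252),(388,280),(380,492),(25,462))])
h=np.array([P(*p,.036) for p in((86,308),(339,328),(334,457),(70,435))])
bar=np.array([P(*p,.30) for p in((150,37),(329,51))])
for q in(rim,h,bar):
    print(q.round(4).tolist(),q.mean(0).round(4),np.linalg.norm(np.diff(q,axis=0),axis=1).round(3))
for a,c in((rim[0],rim[1]),(rim[3],rim[2]),(h[0],h[1]),(h[3],h[2]),(bar[0],bar[1])):print(np.degrees(np.arctan2(*(a-c)[:2][::1]) ).round(2))
E
```

```text
[[0.5636, 0.1133, 0.112], [0.5229, -0.166, 0.112], [0.352, -0.144, 0.112], [0.3929, 0.1383, 0.112]] [ 0.4578 -0.0146  0.112 ] [0.282 0.172 0.285]
[[0.5274, 0.0871, 0.036], [0.4965, -0.1311, 0.036], [0.3863, -0.1176, 0.036], [0.4186, 0.106, 0.036]] [ 0.4572 -0.0139  0.036 ] [0.22  0.111 0.226]
[[0.6796, 0.0182, 0.3], [0.661, -0.1106, 0.3]] [ 0.6703 -0.0462  0.3   ] [0.13]
8.27
8.24
8.06
8.2
8.23
```

Measurements are consistent (rim 282×172 mm, hole grid centred on the rim centre, bar 130 mm), so the warmer is centred at (0.4575, -0.014) with yaw -8.2°. Next, a helper that turns target poses into tool shifts.

```bash
cat >> h.py <<'E'
from scipy.spatial.transform import Rotation as Ro
W=np.array([.4575,-.0143,0]); YAW=np.radians(-8.2); RW=Ro.from_euler('z',YAW).as_matrix()
def w2(x,y,z): return W+RW@np.array([x,y,z])
def plan(p,ydir=None):
    o=robot.get_obs();R=Ro.from_euler('xyz',o['ee_rot']).as_matrix()
    t=0.
    if ydir is not None:
        d=R.T@np.array(ydir); t=np.arctan2(d[2],d[1])
        t=(t+np.pi/2)%np.pi-np.pi/2
    R2=R@Ro.from_euler('x',t).as_matrix()
    print('t',round(o['time'],2),'tcp',o['tool_pos'].round(4),'y',R[:,1].round(3),'x',R[:,0].round(3),'q6',o['joint_positions'][5].round(2),'w',o['width'].round(4),'F',o['wrist_force'].round(1))
    print('turn',np.degrees(t).round(1),'then shift cm',(R2.T@(np.array(p)-o['tool_pos'])*100).round(2),'unturned',(R.T@(np.array(p)-o['tool_pos'])*100).round(2))
E
python3 - <<'E'
from h import *
plan([.36,-.3155,.2],RW[:,0]); plan([.35,.1,.2])
print(RW)
E
```

```text
Traceback (most recent call last):
  File "h.py", line 30, in plan
    print('t',round(o['time'],2),'tcp',o['tool_pos'].round(4),'y',R[:,1].round(3),'x',R[:,0].round(3),'q6',o['joint_positions'][5].round(2),'w',o['width'].round(4),'F',o['wrist_force'].round(1))
                                                                                                                                                ^^^^^^^^^^^^^^^^
AttributeError: 'float' object has no attribute 'round'
```

```bash
sed -i "s/o\['width'\].round(4)/round(o['width'],4)/" h.py
python3 - <<'E'
from h import *
plan([.36,-.3155,.2],RW[:,0]); plan([.35,.1,.2])
E
```

```text
t 0.1 tcp [0.1965 0.5132 0.2044] y [ 0.358  0.934 -0.002] x [-0.001 -0.002 -1.   ] q6 -0.1 w 0.0942 F [-0.4  0.3 -0.7]
turn 77.2 then shift cm [ 0.57 28.   79.69] unturned [  0.57 -71.54  44.91]
t 0.1 tcp [0.1965 0.5132 0.2044] y [ 0.358  0.934 -0.002] x [-0.001 -0.002 -1.   ] q6 -0.1 w 0.0942 F [-0.4  0.3 -0.7]
turn 0.0 then shift cm [  0.5  -33.09  29.11] unturned [  0.5  -33.09  29.11]
```

Call:
{"op": "carry_out", "data": {
  "targets": [
    [0, 0, -1.8, 1.1, 0],
    [0, 0, -3.6, 2.3, 0],
    [0, 0, -3.6, 2.3, 0],
    [0, 0, -3.6, 2.3, 0],
    [0, 0, -3.6, 2.3, 0],
    [0, 0, -3.6, 2.3, 0],
    [0, 0, -3.6, 2.3, 0],
    [0, 0, -3.6, 2.3, 0],
    [0, 0, -3.6, 2.3, 0],
    [0, 0, -3.6, 2.3, 0],
    [0, 0, -3.6, 2.3, 0],
    [0, 0, -3.6, 2.3, 0],
    [0, 0, -3.6, 2.3, 0],
    [0, 0, -3.6, 2.3, 0],
    [0, 0, -3.6, 2.3, 0],
    [0, 0, -3.6, 2.3, 0],
    [0, 0, -3.6, 2.3, 0],
    [0, 0, -3.6, 2.3, 0],
    [0, 0, -3.6, 2.3, 0],
    [0, 0, -3.6, 2.3, 0]
  ]
}}

```text
time: 2.1
tool_pos: [0.3638, -0.3038, 0.2049]
ee_rot: [2.375, 1.57, 2.008]
wrist_force: [0.7, 0.2, 0.3]
width: 0.0939
```

Call:
{"op": "carry_out", "data": {
  "targets": [
    [0, 0, -1, 0.6, 0],
    [0, 0, 0, 0, 8.5],
    [0, 0, 0, 0, 8.5],
    [0, 0, 0, 0, 8.5],
    [0, 0, 0, 0, 8.5],
    [0, 0, 0, 0, 8.5],
    [0, 0, 0, 0, 8.5],
    [0, 0, 0, 0, 8.5],
    [0, 0, 0, 0, 8.5],
    [0, 0, 0, 0, 8.5],
    [0, 0, 0, 0, 0],
    [0, 0, 0, 0, 0]
  ]
}}

```text
time: 3.3
tool_pos: [0.3659, -0.3131, 0.2053]
ee_rot: [-2.599, 1.57, 1.986]
wrist_force: [-0.1, 0.5, -0.7]
width: 0.0941
```

```bash
python3 - <<'E'
from h import *
plan([.36,-.3155,.2],RW[:,0])
s=snap('wrist','w1');print(s['camera_matrix'].round(1).tolist(),s['pose'].round(3).tolist())
im=s['image'][:,:,::-1].copy()
for p in([.36,-.3155,.07],[.5448,-.3753,.07]):print(proj(s,p,1))
cv2.imwrite('pics/c3.png',im)
E
```

```text
t 3.3 tcp [ 0.3659 -0.3131  0.2053] y [ 0.992 -0.126 -0.   ] x [-0.     0.001 -1.   ] q6 -0.7 w 0.0941 F [-0.1  0.5 -0.7]
turn 0.9 then shift cm [ 0.53 -0.55  0.33] unturned [ 0.53 -0.56  0.32]
[[297.3, 0.0, 250.2], [0.0, 297.3, 187.4], [0.0, 0.0, 1.0]] [[0.992, 0.122, 0.034, 0.375], [-0.126, 0.956, 0.263, -0.237], [-0.001, -0.266, 0.964, 0.384], [0.0, 0.0, 0.0, 1.0]]
(np.float64(245.49051623599854), np.float64(181.84363930022852))
(np.float64(401.13673399892537), np.float64(210.6702364579702))
```

View pics/c3.png

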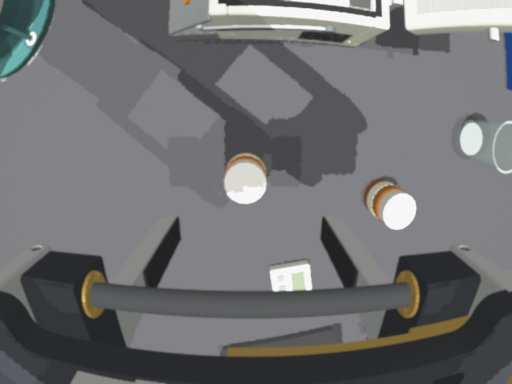

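The wrist view shows the nearer cap at (246,180) and the other at (399,211), both within 2 px of prediction.

```bash
python3 - <<'E'
from h import *
s=dict(np.load('pics/w1.npz'))
hsv=cv2.cvtColor(s['image'],cv2.COLOR_RGB2HSV)
m=((hsv[...,2]>185)&(hsv[...,1]<40)).astype(np.uint8)
for u,v in((246,180),(399,211)):
    w=np.zeros_like(m);cv2.circle(w,(u,v),25,1,-1)
    c=max(cv2.findContours(m*w,0,2)[0],key=cv2.contourArea)
    (a,b),d,_=cv2.fitEllipse(cv2.convexHull(c)); print((a,b),d,onz(s,a,b,.068,1).round(4))
plan([.36,-.3150,.026],RW[:,0])
E
```

```text
(244.71932983398438, 182.91871643066406) (41.594566345214844, 42.1808967590332) [ 0.3589 -0.3171  0.068 ]
(399.099365234375, 211.05935668945312) (31.481491088867188, 38.644386291503906) [ 0.5429 -0.3762  0.068 ]
t 3.35 tcp [ 0.366  -0.3132  0.2053] y [ 0.992 -0.127 -0.   ] x [-0.  0. -1.] q6 -0.7 w 0.0938 F [ 0.4 -0.   0.6]
turn 0.9 then shift cm [17.93 -0.56  0.27] unturned [17.93 -0.56  0.26]
```

Call:
{"op": "carry_out", "data": {
  "targets": [
    [0, 2, -0.6, 0.4, 0.9],
    [0, 4, 0, 0, 0],
    [0, 4, 0, 0, 0],
    [0, 4, 0, 0, 0],
    [0, 2, 0, 0, 0],
    [0, 1.5, 0, 0, 0],
    [0, 0.8, 0, 0, 0],
    [0, 0, 0, 0, 0],
    [0.6, 0, 0, 0, 0],
    [1, 0, 0, 0, 0],
    [1, 0, 0, 0, 0],
    [1, 0, 0, 0, 0],
    [1, 0, 0, 0, 0],
    [1, 0, 0, 0, 0],
    [1, 0, 0, 0, 0],
    [1, 0, 0, 0, 0],
    [1, 0, 0, 0, 0]
  ]
}}

```text
time: 5.05
tool_pos: [0.3596, -0.3169, 0.0226]
ee_rot: [1.374, 1.571, -0.343]
wrist_force: [-1.0, 0.4, 1.7]
width: 0.049
```

```bash
python3 - <<'E'
from h import *
plan([.36,-.3165,.17]);plan(w2(0,-.028,.17),RW[:,0])
E
```

```text
t 5.05 tcp [ 0.3596 -0.3169  0.0226] y [ 0.989 -0.145  0.   ] x [ 0. -0. -1.] q6 -0.69 w 0.049 F [-1.   0.4  1.7]
turn 0.0 then shift cm [-14.74   0.04  -0.04] unturned [-14.74   0.04  -0.04]
t 5.05 tcp [ 0.3596 -0.3169  0.0226] y [ 0.989 -0.145  0.   ] x [ 0. -0. -1.] q6 -0.69 w 0.049 F [-1.   0.4  1.7]
turn -0.2 then shift cm [-14.74   5.38 -28.54] unturned [-14.74   5.3  -28.56]
```

Call:
{"op": "carry_out", "data": {
  "targets": [
    [1, -1, 0, 0, 0],
    [1, -2.5, 0, 0, 0],
    [1, -4, 0, 0, 0],
    [1, -4, 0, 0, 0],
    [1, -3, 0.3, -1, 0],
    [1, -1.5, 0.5, -2.5, 0],
    [1, 0, 0.7, -3.5, 0],
    [1, 0, 0.7, -3.5, 0],
    [1, 0, 0.7, -3.5, 0],
    [1, 0, 0.7, -3.5, 0],
    [1, 0, 0.7, -3.5, 0],
    [1, 0, 0.6, -3.5, 0],
    [1, 0, 0.4, -2.5, 0],
    [1, 0, 0.2, -1.5, 0],
    [1, 0, 0, 0, 0],
    [1, 0, 0, 0, 0]
  ]
}}

```text
time: 6.65
tool_pos: [0.4552, -0.0431, 0.1826]
ee_rot: [-0.214, 1.57, -1.93]
wrist_force: [-0.1, -0.5, -1.3]
width: 0.0491
```

```bash
python3 - <<'E'
from h import *
plan(w2(0,-.028,.06),RW[:,0])
s=snap('wrist','w2'); im=s['image'][:,:,::-1].copy()
for p in(w2(0,.0323,.106),w2(.07,.125,.036),w2(-.07,.125,.036),w2(-.088,.143,.112),w2(.088,.143,.112)):
    q=proj(s,p,1);print(np.round(q,1));cv2.circle(im,tuple(int(round(c)) for c in q),2,(0,0,255),-1)
cv2.imwrite('pics/c4.png',im)
E
```

```text
t 6.65 tcp [ 0.4552 -0.0431  0.1826] y [ 0.989 -0.145 -0.   ] x [-0.    -0.001 -1.   ] q6 -0.07 w 0.0491 F [-0.1 -0.5 -1.3]
turn -0.1 then shift cm [12.26 -0.18 -0.09] unturned [12.26 -0.19 -0.09]
[248.3 125.9]
[312.7  40.2]
[184.5  40.7]
[146.9   6.4]
[349.6   5.4]
```

View pics/c4.png

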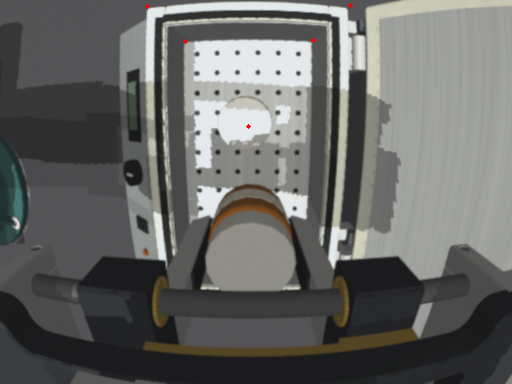

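The wrist view shows the rim corners within about 1 px of prediction. The jar_in cap is centred at about (244.5,121) against a predicted (248.3,125.9), so I'll recast it.

```bash
python3 - <<'E'
from h import *
s=dict(np.load('pics/w2.npz'))
f=lambda u,v,z:(RW.T@(onz(s,u,v,z,1)-W)).round(4)
print(f(244.5,121,.106),f(218,121,.106),f(271,121,.106),f(244.5,96,.106),f(244.5,146,.106))
print([f(u,53,.036) for u in(197,298)])
for u,v in((148,8),(350,6)):print(f(u,v,.112))
print(f(251,258,.2306),f(207,258,.2306),f(295,258,.2306), w2(-.002,-.024,.06))
E
```

```text
[-0.0033  0.0365  0.106 ] [-0.0259  0.0368  0.106 ] [0.0193 0.0365 0.106 ] [-0.0032  0.058   0.106 ] [-0.0034  0.0149  0.106 ]
[array([-0.056 ,  0.1099,  0.036 ]), array([0.0535, 0.1094, 0.036 ])]
[-0.0869  0.1413  0.112 ]
[0.0884 0.1425 0.112 ]
[ 0.0019 -0.024   0.2306] [-0.0201 -0.0243  0.2306] [ 0.0239 -0.0244  0.2306] [ 0.45209735 -0.03776937  0.06      ]
```

Call:
{"op": "carry_out", "data": {
  "targets": [
    [1, 1, -0.4, -0.1, 0],
    [1, 2.5, 0, 0, 0],
    [1, 3, 0, 0, 0],
    [1, 2.5, 0, 0, 0],
    [1, 1.5, 0, 0, 0],
    [1, 1, 0, 0, 0],
    [1, 0.5, 0, 0, 0],
    [1, 0.2, 0, 0, 0],
    [1, 0.1, 0, 0, 0],
    [1, 0.05, 0, 0, 0],
    [1, 0, 0, 0, 0],
    [1, 0, 0, 0, 0]
  ]
}}

```text
time: 7.9
tool_pos: [0.452, -0.0413, 0.0595]
ee_rot: [1.559, 1.57, -0.157]
wrist_force: [-1.0, 0.3, -1.3]
width: 0.0494
```

Call:
{"op": "carry_out", "data": {
  "targets": [
    [1, 0.05, 0, 0, 0],
    [1, 0.05, 0, 0, 0],
    [1, 0, 0, 0, 0]
  ]
}}

```text
time: 8.2
tool_pos: [0.4519, -0.0413, 0.0586]
ee_rot: [1.697, 1.57, -0.02]
wrist_force: [-0.9, -0.3, 3.0]
width: 0.0492
```

Contact is felt (a 3 N rise). Releasing and going up, then over to the second jar at (0.5435, -0.376).

Call:
{"op": "carry_out", "data": {
  "targets": [
    [0.8, 0, 0, 0, 0],
    [0.3, 0, 0, 0, 0],
    [0.3, 0, 0, 0, 0],
    [0.3, 0, 0, 0, 0],
    [0.3, 0, 0, 0, 0],
    [0.3, -1, 0, 0, 0],
    [0.3, -2, 0, 0, 0],
    [0.3, -3.5, 0, 0, 0],
    [0.3, -4, 0, 0, 0],
    [0.3, -3, 0, 0, 0],
    [0.3, -1, 0, 0, 0],
    [0.3, 0, 0, 0, 0]
  ]
}}

```text
time: 9.4
tool_pos: [0.4525, -0.0415, 0.2049]
ee_rot: [1.527, 1.567, -0.19]
wrist_force: [-0.2, 0.2, 0.5]
width: 0.0655
```

```bash
python3 - <<'E'
from h import *
plan([.5435,-.376,.2],RW[:,0])
s=snap('wrist','w3')
cv2.imwrite('pics/c5.png',s['image'][:,:,::-1])
E
```

```text
t 9.4 tcp [ 0.4525 -0.0415  0.2049] y [ 0.989 -0.145  0.004] x [ 0.004 -0.001 -1.   ] q6 -0.07 w 0.0655 F [-0.2  0.2  0.5]
turn -0.2 then shift cm [ 0.55 13.77 31.81] unturned [ 0.55 13.86 31.77]
```

View pics/c5.png

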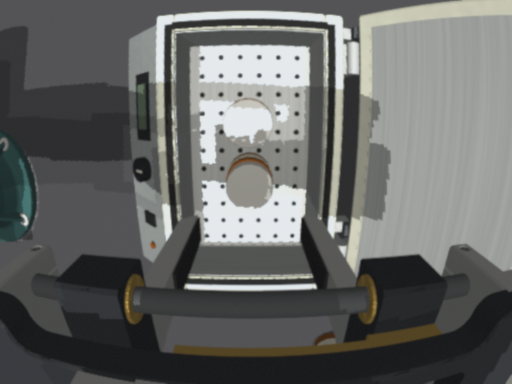

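The first jar stands upright in the row: jar_in cap at about (248,120), placed cap at about (249,185). I'll check the spacing and go to jar a.

```bash
python3 - <<'E'
from h import *
s=dict(np.load('pics/w3.npz'))
f=lambda u,v,z:(RW.T@(onz(s,u,v,z,1)-W)).round(4)
for p in((248,121),(248,98),(224,121),(272,121),(249,185),(249,208),(226,185),(272,185)):print(p,f(*p,.106))
print([f(u,v,.036) for u,v in((202,57),(296,57),(205,220),(300,220))])
E
```

```text
(248, 121) [-0.0029  0.0367  0.106 ]
(248, 98) [-0.0028  0.0581  0.106 ]
(224, 121) [-0.0251  0.0369  0.106 ]
(272, 121) [0.0194 0.0367 0.106 ]
(249, 185) [-0.0022 -0.0247  0.106 ]
(249, 208) [-0.0023 -0.0482  0.106 ]
(226, 185) [-0.0244 -0.0246  0.106 ]
(272, 185) [ 0.0201 -0.0248  0.106 ]
[array([-0.0561,  0.1102,  0.036 ]), array([0.0526, 0.1098, 0.036 ]), array([-0.0581, -0.089 ,  0.036 ]), array([ 0.0622, -0.0896,  0.036 ])]
```

Call:
{"op": "carry_out", "data": {
  "targets": [
    [0.15, 0, 0.6, 1.4, 0],
    [0, 0, 1.2, 2.8, 0],
    [0, 0, 1.5, 3.5, 0],
    [0, 0, 1.5, 3.5, 0],
    [0, 0, 1.5, 3.5, 0],
    [0, 0, 1.5, 3.5, 0],
    [0, 0, 1.5, 3.5, 0],
    [0, 0, 1.5, 3.5, 0],
    [0, 0, 1.5, 3.5, 0],
    [0, 0, 1, 2, 0],
    [0, 0, 0.5, 1, 0],
    [0, 0, 0, 0, 0],
    [0, 0, 0, 0, 0]
  ]
}}

```text
time: 10.75
tool_pos: [0.5416, -0.3744, 0.2018]
ee_rot: [-2.286, 1.568, 2.28]
wrist_force: [0.5, -0.3, -0.1]
width: 0.0938
```

```bash
python3 - <<'E'
from h import *
plan([.5435,-.376,.2],RW[:,0])
s=snap('wrist','w4')
print(proj(s,[.5435,-.376,.07],1))
hsv=cv2.cvtColor(s['image'],cv2.COLOR_RGB2HSV)
m=((hsv[...,2]>170)&(hsv[...,1]<50)).astype(np.uint8)
q=[int(x) for x in proj(s,[.5435,-.376,.07],1)]
w=np.zeros_like(m);cv2.circle(w,q,32,1,-1)
c=max(cv2.findContours(m*w,0,2)[0],key=cv2.contourArea)
(a,b),d,_=cv2.fitEllipse(cv2.convexHull(c)); print((a,b),d,onz(s,a,b,.068,1).round(4))
E
```

```text
t 10.75 tcp [ 0.5416 -0.3744  0.2018] y [ 0.989 -0.145 -0.002] x [-0.002  0.002 -1.   ] q6 -0.55 w 0.0938 F [ 0.5 -0.3 -0.1]
turn -0.1 then shift cm [0.18 0.22 0.13] unturned [0.18 0.22 0.13]
(np.float64(252.80869317961697), np.float64(181.1535644371568))
(253.06634521484375, 181.03619384765625) (43.096126556396484, 43.22726821899414) [ 0.5437 -0.3764  0.068 ]
```

Call:
{"op": "carry_out", "data": {
  "targets": [
    [0, 2, 0.2, 0.2, 0],
    [0, 4, 0, 0, 0],
    [0, 4, 0, 0, 0],
    [0, 4, 0, 0, 0],
    [0, 2.2, 0, 0, 0],
    [0, 1.2, 0, 0, 0],
    [0, 0.6, 0, 0, 0],
    [0, 0, 0, 0, 0],
    [0.6, 0, 0, 0, 0],
    [1, 0, 0, 0, 0],
    [1, 0, 0, 0, 0],
    [1, 0, 0, 0, 0],
    [1, 0, 0, 0, 0],
    [1, 0, 0, 0, 0],
    [1, 0, 0, 0, 0],
    [1, 0, 0, 0, 0]
  ]
}}

```text
time: 12.4
tool_pos: [0.5438, -0.3773, 0.023]
ee_rot: [1.207, 1.571, -0.509]
wrist_force: [-0.3, 0.3, -0.3]
width: 0.0494
```

```bash
python3 - <<'E'
from h import *
plan(w2(-.002,-.0895,.183),RW[:,0])
E
```

```text
t 12.4 tcp [ 0.5438 -0.3773  0.023 ] y [ 0.989 -0.145  0.   ] x [ 0. -0. -1.] q6 -0.55 w 0.0494 F [-0.3  0.3 -0.3]
turn -0.2 then shift cm [-16.   -13.92 -25.75] unturned [-16.   -13.99 -25.71]
```

Call:
{"op": "carry_out", "data": {
  "targets": [
    [1, -1, 0, 0, 0],
    [1, -2.5, 0, 0, 0],
    [1, -4, 0, 0, 0],
    [1, -4, -0.4, -0.7, 0],
    [1, -3, -1, -1.8, 0],
    [1, -1.5, -1.6, -3, 0],
    [1, 0, -1.9, -3.5, 0],
    [1, 0, -1.9, -3.5, 0],
    [1, 0, -1.9, -3.5, 0],
    [1, 0, -1.9, -3.5, 0],
    [1, 0, -1.7, -3.2, 0],
    [1, 0, -1.1, -2.1, 0],
    [1, 0, -0.5, -1.1, 0],
    [1, 0, 0, 0, 0],
    [1, 0, 0, 0, 0]
  ]
}}

```text
time: 13.9
tool_pos: [0.4442, -0.1015, 0.1832]
ee_rot: [0.695, 1.57, -1.022]
wrist_force: [0.5, -0.3, -2.2]
width: 0.0493
```

```bash
python3 - <<'E'
from h import *
plan(w2(-.002,-.088,.0595),RW[:,0])
E
```

```text
t 13.9 tcp [ 0.4442 -0.1015  0.1832] y [ 0.989 -0.145  0.001] x [ 0.001 -0.001 -1.   ] q6 -0.2 w 0.0493 F [ 0.5 -0.3 -2.2]
turn -0.2 then shift cm [12.37 -0.14 -0.03] unturned [12.37 -0.14 -0.03]
```

Call:
{"op": "carry_out", "data": {
  "targets": [
    [1, 1, -0.1, 0, 0],
    [1, 2.5, 0, 0, 0],
    [1, 3, 0, 0, 0],
    [1, 2.5, 0, 0, 0],
    [1, 1.5, 0, 0, 0],
    [1, 1, 0, 0, 0],
    [1, 0.5, 0, 0, 0],
    [1, 0.25, 0, 0, 0],
    [1, 0.1, 0, 0, 0],
    [1, 0.05, 0, 0, 0],
    [1, 0, 0, 0, 0]
  ]
}}

```text
time: 15.0
tool_pos: [0.4434, -0.1008, 0.0597]
ee_rot: [1.419, 1.569, -0.297]
wrist_force: [0.7, 0.1, -1.6]
width: 0.049
```

Call:
{"op": "carry_out", "data": {
  "targets": [
    [1, 0.05, 0, 0, 0],
    [1, 0.05, 0, 0, 0],
    [1, 0, 0, 0, 0]
  ]
}}

```text
time: 15.3
tool_pos: [0.4433, -0.1008, 0.0589]
ee_rot: [1.412, 1.57, -0.304]
wrist_force: [-0.8, 0.3, 4.0]
width: 0.0489
```

Call:
{"op": "carry_out", "data": {
  "targets": [
    [0.8, 0, 0, 0, 0],
    [0.3, 0, 0, 0, 0],
    [0.3, 0, 0, 0, 0],
    [0.3, 0, 0, 0, 0],
    [0.3, 0, 0, 0, 0],
    [0.3, -1, 0, 0, 0],
    [0.3, -2, 0, 0, 0],
    [0.3, -3.5, 0, 0, 0],
    [0.3, -4, 0, 0, 0],
    [0.3, -4, 0, 0, 0],
    [0.3, -4, 0, 0, 0],
    [0.3, -4, 0, 0, 0],
    [0.3, -4, 0, 0, 0],
    [0.3, -3, 0, 0, 0],
    [0.3, -1.5, 0, 0, 0],
    [0.3, 0, 0, 0, 0]
  ]
}}

```text
time: 16.9
tool_pos: [0.4435, -0.1009, 0.3716]
ee_rot: [1.386, 1.564, -0.331]
wrist_force: [-0.3, 0.3, -0.0]
width: 0.0659
```

```bash
python3 - <<'E'
from h import *
H=w2(.096,0,.114)
bar=H+RW@np.array([.218*np.sin(.584),0,.218*np.cos(.584)]);print(H,bar)
plan(bar+[0,0,.07],RW[:,0])
s=snap('wrist','w5');im=s['image'][:,:,::-1].copy()
for y in(-.065,.065):print(proj(s,bar+RW@np.array([0,y,0]),1))
for y in(.0355,-.0255,-.0865):print(proj(s,w2(-.002,y,.106),1))
cv2.imwrite('pics/c6.png',im)
E
```

```text
[ 0.55251852 -0.02799238  0.114     ] [ 0.6714873  -0.04513604  0.29586952]
t 16.9 tcp [ 0.4435 -0.1009  0.3716] y [ 0.989 -0.145  0.007] x [ 0.006 -0.002 -1.   ] q6 -0.2 w 0.0659 F [-0.3  0.3 -0. ]
turn -0.2 then shift cm [ 0.71 21.76 -8.77] unturned [ 0.71 21.74 -8.83]
(np.float64(456.852760203831), np.float64(171.93045176691888))
(np.float64(462.94664240589003), np.float64(48.71021239955434))
(np.float64(248.6928964787951), np.float64(76.29942697767605))
(np.float64(248.8261628362724), np.float64(117.04712125192725))
(np.float64(248.97173705464934), np.float64(157.42083328060957))
```

View pics/c6.png

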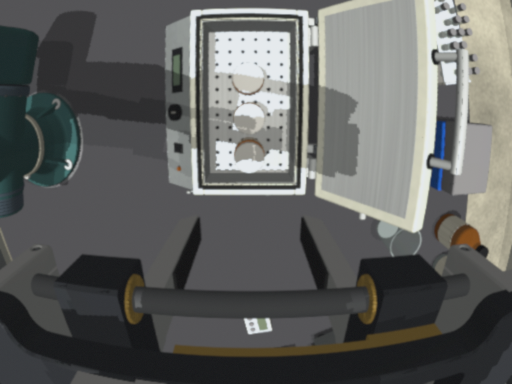

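The three caps lie in line at about (248,79), (249,118) and (250,157). The bar ends are at about (457,172) and (462,51), matching prediction. Going above the bar.

Call:
{"op": "carry_out", "data": {
  "targets": [
    [0.3, 0, 1, -0.4, 0],
    [0.2, 0, 2.5, -1, 0],
    [0.2, 0, 3.7, -1.5, 0],
    [0.2, 0, 3.7, -1.5, 0],
    [0.2, 0, 3.7, -1.5, 0],
    [0.2, 0, 3.4, -1.4, 0],
    [0.2, 0, 2.4, -0.9, 0],
    [0.2, 0, 1.3, -0.5, 0],
    [0.2, 0, 0, 0, 0],
    [0.2, 0, 0, 0, 0]
  ]
}}

```text
time: 17.95
tool_pos: [0.6702, -0.0459, 0.3658]
ee_rot: [-1.578, 1.567, 2.989]
wrist_force: [0.3, -0.2, 0.3]
width: 0.0752
```

```bash
python3 - <<'E'
from h import *
bar=np.array([.6715,-.0451,.2959])
plan(bar+[0,0,-.015],RW[:,0])
s=snap('wrist','w6');im=s['image'][:,:,::-1].copy()
for y in(-.065,0,.065):
    q=proj(s,bar+RW@np.array([0,y,0]),1);print(np.round(q,1))
    cv2.circle(im,tuple(int(round(c)) for c in q),2,(0,0,255),-1)
cv2.imwrite('pics/c7.png',im)
E
```

```text
t 17.95 tcp [ 0.6702 -0.0459  0.3658] y [ 0.989 -0.145 -0.004] x [-0.004  0.001 -1.   ] q6 -0.01 w 0.0752 F [ 0.3 -0.2  0.3]
turn -0.1 then shift cm [ 8.49  0.15 -0.1 ] unturned [ 8.49  0.15 -0.1 ]
[252.3 261. ]
[252.3 195.8]
[252.2 120.6]
```

View pics/c7.png

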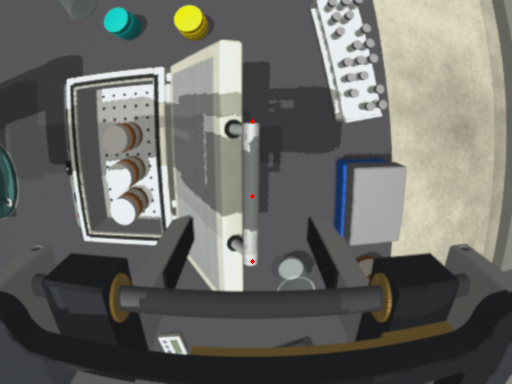

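The bar sits at columns 244–259 and rows 122–265, on the prediction. Descending and gripping.

Call:
{"op": "carry_out", "data": {
  "targets": [
    [0.2, 2, 0.1, -0.1, 0],
    [0.2, 2.5, 0, 0, 0],
    [0.2, 2, 0, 0, 0],
    [0.2, 1.2, 0, 0, 0],
    [0.2, 0.6, 0, 0, 0],
    [0.2, 0.2, 0, 0, 0],
    [0.2, 0, 0, 0, 0],
    [0.5, 0, 0, 0, 0],
    [0.7, 0, 0, 0, 0],
    [1, 0, 0, 0, 0],
    [1, 0, 0, 0, 0],
    [1, 0, 0, 0, 0],
    [1, 0, 0, 0, 0],
    [1, 0, 0, 0, 0],
    [1, 0, 0, 0, 0],
    [1, 0, 0, 0, 0]
  ]
}}

```text
time: 19.6
tool_pos: [0.6703, -0.0451, 0.2829]
ee_rot: [-1.583, 1.568, 2.983]
wrist_force: [-4.1, 0.4, 0.7]
width: 0.0129
```

```bash
python3 - <<'E'
from h import *
o=robot.get_obs();plan(o['tool_pos'])
# arc increments (tool y = warmer x approx, tool x = down), cm
n=26; s=np.linspace(0,1,n+1); th=.633*(3*s**2-2*s**3); a=.584-th
x=21.8*np.sin(a); z=21.8*np.cos(a)
# commands rounded cumulatively so that errors do not add up
cy=np.round(x-x[0],2); cx=np.round(-(z-z[0]),2)
print([[1,round(float(p),2),round(float(q),2),0,0] for p,q in zip(np.diff(cx),np.diff(cy))])
E
```

```text
t 19.6 tcp [ 0.6703 -0.0451  0.2829] y [ 0.989 -0.145 -0.003] x [-0.003  0.    -1.   ] q6 -0.01 w 0.0129 F [-4.1  0.4  0.7]
turn 0.0 then shift cm [0. 0. 0.] unturned [0. 0. 0.]
[[1, -0.03, -0.05, 0, 0], [1, -0.1, -0.14, 0, 0], [1, -0.15, -0.24, 0, 0], [1, -0.19, -0.31, 0, 0], [1, -0.23, -0.4, 0, 0], [1, -0.26, -0.46, 0, 0], [1, -0.28, -0.53, 0, 0], [1, -0.29, -0.58, 0, 0], [1, -0.29, -0.64, 0, 0], [1, -0.28, -0.68, 0, 0], [1, -0.27, -0.72, 0, 0], [1, -0.24, -0.75, 0, 0], [1, -0.23, -0.76, 0, 0], [1, -0.19, -0.77, 0, 0], [1, -0.17, -0.76, 0, 0], [1, -0.13, -0.76, 0, 0], [1, -0.11, -0.73, 0, 0], [1, -0.08, -0.7, 0, 0], [1, -0.05, -0.65, 0, 0], [1, -0.03, -0.59, 0, 0], [1, -0.01, -0.53, 0, 0], [1, 0.0, -0.46, 0, 0], [1, 0.0, -0.37, 0, 0], [1, 0.01, -0.28, 0, 0], [1, 0.01, -0.17, 0, 0], [1, 0.0, -0.06, 0, 0]]
```

Call:
{"op": "carry_out", "data": {
  "targets": [
    [1, -0.03, -0.05, 0, 0],
    [1, -0.1, -0.14, 0, 0],
    [1, -0.15, -0.24, 0, 0],
    [1, -0.19, -0.31, 0, 0],
    [1, -0.23, -0.4, 0, 0],
    [1, -0.26, -0.46, 0, 0],
    [1, -0.28, -0.53, 0, 0],
    [1, -0.29, -0.58, 0, 0],
    [1, -0.29, -0.64, 0, 0],
    [1, -0.28, -0.68, 0, 0]
  ]
}}

```text
time: 20.6
tool_pos: [0.6312, -0.0393, 0.3047]
ee_rot: [1.694, 1.569, -0.023]
wrist_force: [1.8, 0.5, -5.3]
width: 0.013
```

```bash
python3 - <<'E'
from h import *
o=robot.get_obs();print(o['tool_pos'],o['wrist_force'],o['width'],(RW.T@(o['tool_pos']-w2(.096,0,.114))).round(4))
E
```

```text
[ 0.6311568  -0.03934697  0.30470149] [ 1.75146607  0.54824659 -5.27868946] 0.013003370395667522 [ 0.0795 -0.      0.1907]
```

Call:
{"op": "carry_out", "data": {
  "targets": [
    [1, -0.27, -0.72, 0, 0],
    [1, -0.24, -0.75, 0, 0],
    [1, -0.23, -0.76, 0, 0],
    [1, -0.19, -0.77, 0, 0],
    [1, -0.17, -0.76, 0, 0],
    [1, -0.13, -0.76, 0, 0],
    [1, -0.11, -0.73, 0, 0],
    [1, -0.08, -0.7, 0, 0],
    [1, -0.05, -0.65, 0, 0],
    [1, -0.03, -0.59, 0, 0],
    [1, -0.01, -0.53, 0, 0],
    [1, 0, -0.46, 0, 0],
    [1, 0, -0.37, 0, 0],
    [1, 0.01, -0.28, 0, 0],
    [1, 0.01, -0.17, 0, 0],
    [1, 0, -0.06, 0, 0],
    [1, 0, 0, 0, 0],
    [1, 0, 0, 0, 0],
    [1, 0, 0, 0, 0]
  ]
}}

```text
time: 22.5
tool_pos: [0.5412, -0.026, 0.3193]
ee_rot: [-2.108, 1.57, 2.458]
wrist_force: [0.9, 1.3, 5.4]
width: 0.0132
```

```bash
python3 - <<'E'
from h import *
o=robot.get_obs();r=RW.T@(o['tool_pos']-w2(.096,0,.114))
print(o['time'],o['wrist_force'],o['width'],r.round(4),'theta',.584-np.arcsin(r[0]/.218),np.abs(o['qvel']).max())
a=snap('scene','s1');snap('wrist','w7')
b=snap('top','t1')
bar=w2(.096-.0107,0,.114+.2177)
for s in(a,b):print([np.round(proj(s,bar+RW@np.array([0,y,0])),1) for y in(-.065,.065)])
w=dict(np.load('pics/w7.npz'))['image']
f=np.hstack([cv2.resize(x['image'][80:290,150:360],(390,390)) for x in(a,b)])
cv2.imwrite('pics/c8.png',f[:,:,::-1])
for i in range(3):print(robot.get_obs()['wrist_force'].round(2))
E
```

```text
22.5 [0.93570247 1.34310596 5.35459812] 0.013183336844643633 [-0.0115  0.0003  0.2053] theta 0.6366148359472963 0.002310547268670729
[array([236.8, 176.9]), array([272.3, 155. ])]
[array([287.4, 193.6]), array([244.5, 190.2])]
[0.97 0.94 5.68]
[0.97 0.94 5.68]
[0.97 0.94 5.68]
```

View pics/c8.png

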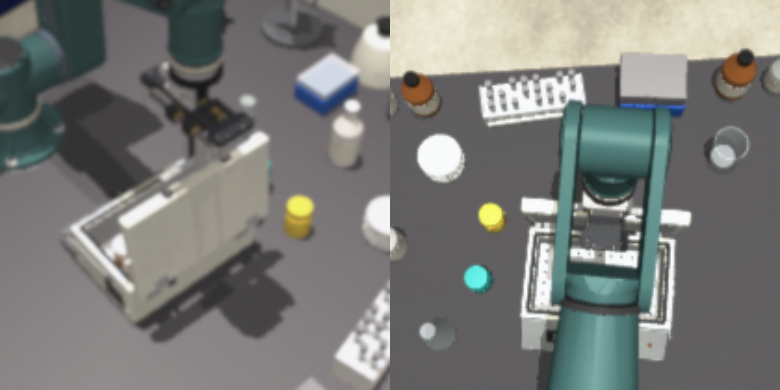

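The scene and top views show the lid standing just past upright with the gripper on the bar. Nothing else has been disturbed. The arm is still and the forces are small, so I'm handing in.

```bash
python3 -c "
from bench import robot
print(robot.close_job())"
```

```text
the job is handed in; nothing more can be done
None
```

The job is handed in. Both bench jars are in the warmer in one row with the third, and the arm is holding the lid at its balance point by the handle. It took about 23 s of the 72 s allowed.

- **Jars:** I lowered each one until the force reading showed it touch the shelf (3–4 N), then let go. The close look after placing showed all three caps in one line:
  - The row is within about 3 mm of the shelf's middle.
  - The first gap measured about 11 mm. The second was planned at about 10 mm and checked only by eye in the picture.
- **Lid:** I gripped the bar (13 mm opening on the 14 mm bar) and brought it forward along its arc with no slipping. The arm's position puts the lid angle at about 0.637, against 0.633 for balance. The hinge position could be off by 1–2 mm, so allow about ±0.01.
- **At hand-in:** The arm was still. About 1 N of sideways force suggests the lid is balanced. There was about 5.5 N vertically, which I put down to a millimetre or so of mismatch in the arc and left as it was.
- **Disagreement:** The top and wrist cameras differed by about 4 mm on where the inside jar stood along the row. I set the first spacing from relative positions, on which both agreed.
- **Not checked:** After the lid came up, I saved a wrist picture but didn't look at it to recheck the jars. The other things in the last views looked undisturbed.

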